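# Wedge the spring lid open and fetch the blue slide box

## Task

The clear lid of the white slide bin springs shut. Push the yellow wedge along its lane, under the lid's orange roller and fully home against the red end stop, so that it props the lid open by itself with your hand off it; then take the blue slide box out and set it down flat (do not drop it) in the middle of the green tray. Leave the wedge home and the lid propped, and do not disturb the white slide box, the jar, the tip rack or the pipette.

Things in the scene. Friction and masses are not known exactly. Their poses are not given: they have to be found in the camera images.
- bin: White open bin, 160 (x) x 220 (y) x 60 mm high, walls and floor 5 mm, fixed. Origin: centre of its underside; x points from its front (robot side) to the lid's hinge at x=+80, z=63 mm. Beside it on the bench, centred on y=-185 mm, the wedge lane runs along x from -180 mm to the face of the red end stop (18 mm high) at +170 mm, between two rails 14 mm high, 6 mm wide, 43 mm apart
- lid (a joint): Angle of the clear lid (rad): 0 closed, level on the bin; grows as its front edge swings up; limit 1.62. Spring and weight close it with about 0.17 N m. On the wedge's flat top it stands at about 1.51, nearly upright, its upper edge 230 mm above the bench at about x=+72 mm in the bin's frame
- roller (a point): Middle of the orange roller (16 mm diameter, 42 mm long, turns freely) on the lid's crank arm, over the lane. Lid closed: 43 mm above the bench, x=+35 mm in the bin's frame; propped: about 107 mm up, x=+58 mm. It rides up the wedge's ramp onto its flat top
- wedge: Yellow wedge, 136 (x) x 40 x 99 mm high, 0.25 to 0.5 kg, loose in the lane, nose (+x) towards the red stop. Origin: centre of its underside. From the back: flat top 40 mm long, then a 40 degree ramp down to the 20 mm high nose. Fully home its origin is at x=+102, y=-185 mm in the bin's frame. Pushing takes 12 to 20 N where the ramp meets the roller, then 3 to 10 N
- wedge_back (a point): Middle of the wedge's upright flat back face, 80 mm above the bench: push here along the lane (face 40 mm wide, 99 mm high; when home it is at x=+34 mm in the bin's frame). Fingertips about 70 mm above the bench suit; a gripper body must stay above 120 mm, as the roller rises to 115 mm just ahead
- blue_box: Blue closed slide box, 90 (its x) x 46 (its y) x 50 mm high, about 0.18 kg, loose on the bin's floor (5 mm above the bench), roughly along the bin's x, on either the left or the right half of the bin. Origin: centre of its underside. To be taken across its 46 mm width; about 30 mm free to the bin's side wall and 50 mm to the white box
- white_box: White slide box of the same size in the other half of the bin; to be left where it is. Origin: centre of its underside
- tray: Green open tray, 170 (its x) x 140 (its y) x 20 mm high, walls and floor 5 mm, fixed to the bench. Origin: centre of its underside
- jar: Yellow jar with red cap, 70 mm diameter, 110 mm high, standing on the bench; leave alone. Origin: centre of its underside
- tip_rack: Grey tip rack, 120 x 85 x 48 mm high, on the bench; leave alone. Origin: centre of its underside
- pipette: Blue and white pipette, 240 mm long (from -125 to +115 mm along its x), 30 mm wide, 25 mm high, lying on the bench; leave alone. Origin: on the bench under its body
There are look-alikes about, which are no part of the job. Several things look just like the tray: the one meant starts nearest to the robot's base.

How it is judged:
By the outcome, as a careful person would: the job done as asked, in the order asked, and still so for the second after the job is handed in, with the robot touching nothing.
It also fails if it takes over 64 s, if anything falls off the work surface, if the arm or the gripper's body presses on something with over 40 N, if the wrist force passes 120 N, or if a joint passes its speed limit or range.

## Robot

A 6-joint arm with a two-finger parallel gripper is mounted at the origin on the work surface. World frame = base frame: x ahead of the robot, y to its left, z up, the work surface at z = 0. Lengths are in m, angles in rad, forces in N, time in s.
With the tool pointing down it reaches from about 0.35 to 0.875 m from the base axis. Payload 15.5 kg.
Tool frame: the origin (TCP) lies midway between the tips of the shut fingers; the grasp point (between the pads) lies 19 mm behind it (pinch_z is the distance from the TCP to the grasp point, in m); z points along the fingers, y is the direction in which the jaws open and shut (so a half turn about z gives the same grasp; the last joint's range is limited). The gripper opens to 85 mm and grips with 20 to 120 N. Pads are 22 mm wide; open, the fingers measure 114 mm over their backs; the gripper's body (76 mm by 85 mm) begins 54 mm behind the grasp point. The pads swing forward as they close: fully open they stand 13 mm farther back than shut.
Start: joints at [1.147, 0.494, 1.345, -0, 1.302, -0.096], TCP at [0.201, 0.592, 0.231] pointing down, gripper open.
Joint ranges: [-2.91, 2.91], [-0.82, 2.16], [0.22, 2.67], [-1.22, 4.37], [0.12, 2.79], [-3.08, 3.08]. Speed limits (rad/s): [1.89, 1.89, 2.57, 3.01, 3.01, 3.01].

## Interface

Orientations are given as a unit quaternion [w, x, y, z].
In Python, from workcell import * gives the robot as it stands.
- The arm moves only by the shell command python3 -m creep 'ROWS' [FORCE]. ROWS is JSON, one flat list of numbers, 7 for each row, row after row: the opening, from 0 (shut) to 1 (fully open), then the shift along the world's x, y, z in cm, then the turn, a rotation vector about the world's x, y, z in degrees. In form: [claw, tx, ty, tz, rx, ry, rz, claw, tx, ty, tz, rx, ry, rz, ...]. A call has 1 to 8 rows; each row shifts and turns the commanded pose from where the row before left it; what a row does not reach is not made up. A row lasts 1/10 s, in which the tool goes at most 50 mm and 8.59 degrees, less where a joint would pass 70% of its speed; a pose out of reach is approached as far as the arm can. A call with a gripper value outside its range is refused whole. The fingers move at their own pace and stop on an object; FORCE is the grip in N (left out, the last holds). Time passes only in rows, so rows that do not move let the fingers close. It gives the time, the measured TCP pose, the force and the opening at its end, in the units of the state.
- state(): the state, without advancing time (a new reading comes with each control period).
- capture(name): name is "scene" or "side" or "wrist"; returns the picture (400x640x3 uint8, red, green, blue); there is no depth.
- camera_model(name): a dict with "intrinsics" (3x3 intrinsics, pixels), "R" (3x3) and "t" (3): a world point X has camera coordinates R X + t. Camera axes: x right, y down, z forward; pixel columns grow to the right and rows downward; lengths in m; the calibration is good to about 2 mm. The wrist camera is an equidistant fisheye: a pixel r from the principal point sees the ray r / f radians off the axis. A picture is of the moment at which its call begins: read the wrist's pose just before it. camera_model takes no time and is no camera call; for the wrist camera it gives the pose at the moment of the call.
- close_job(): hands the job in, once; it reports no verdict.
The state is a dict: "t": time; "q": joint angles; "qvel": joint speeds; "joint_efforts": joint torques, N m; "tcp_pos": TCP position; "ee_rot": TCP orientation; "force": force on the tool from outside, world axes, zero at the start; "moment": the same for the moment, N m; "width": finger opening in m.
Only numpy, scipy, OpenCV 4.12 (cv2) and the standard library are available. Lean on these libraries where they do the work, as an engineer would, in place of code of your own. Each camera call takes 0.05 s, during which the arm holds its last target. There are 200 camera calls.

## Working session

There is one attempt and no reset: what is moved stays moved. The work goes in short steps, Python scripts to look and compute and a shell command to move; the robot and the scene stay as the last step left them, time stands still between calls to the robot, and variables do not carry over. Pictures are saved under pics/ and viewed, about 8 in all and at most 12, crops included, and the job is handed in when it is done.

```bash
mkdir -p pics; python3 - <<'E'
from workcell import *
import cv2,numpy as np
for n in("scene","side"):
    cv2.imwrite(f"pics/{n}0.png",capture(n)[:,:,::-1])
    m=camera_model(n);R=np.array(m["R"]);print(n,m["intrinsics"],-R.T@np.array(m["t"]),R[2])
print(state())
E
```

```text
scene [[367.68243653   0.         317.38282251]
 [  0.         367.68243653 195.08621269]
 [  0.           0.           1.        ]] [ 1.22348984 -0.48325878  1.05195902] [-0.52268289  0.3195199  -0.79038575]
side [[384.74335096   0.         312.55427557]
 [  0.         384.74335096 196.9755209 ]
 [  0.           0.           1.        ]] [ 0.09801983 -1.06364232  0.99513286] [ 0.32782544  0.68768354 -0.64778224]
{'t': 0.1, 'q': array([ 1.14748878e+00,  4.94127860e-01,  1.34606852e+00, -1.05777144e-05,
        1.30251897e+00, -9.55093809e-02]), 'qvel': array([ 0.00127718, -0.00016141, -0.00072025, -0.00131571,  0.00038551,
        0.00061061]), 'joint_efforts': array([ 7.98056280e-04, -8.83593822e+01, -3.84566617e+01, -1.09607804e-04,
        5.06907119e-03,  5.45436762e-07]), 'tcp_pos': array([0.2010938 , 0.59141606, 0.23075587]), 'ee_rot': array([-1.39062657e-04,  1.63164856e-01,  9.86598659e-01, -5.43875044e-04]), 'force': array([ 1.18180477, -0.69324006, -0.35035405]), 'moment': array([-7.44439212e-03, -8.68471821e-06, -3.87713524e-02]), 'width': 0.08544961307023945}
```

View pics/scene0.png

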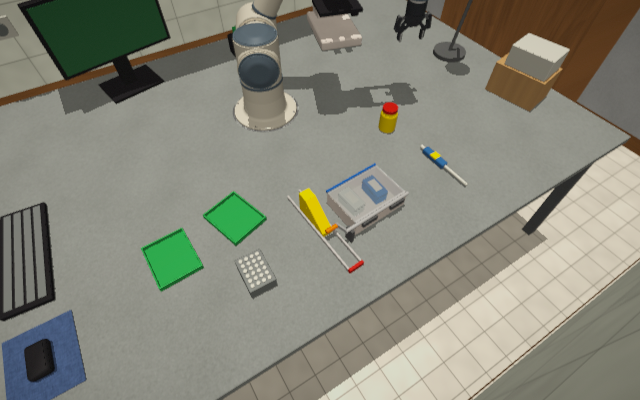

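View pics/side0.png

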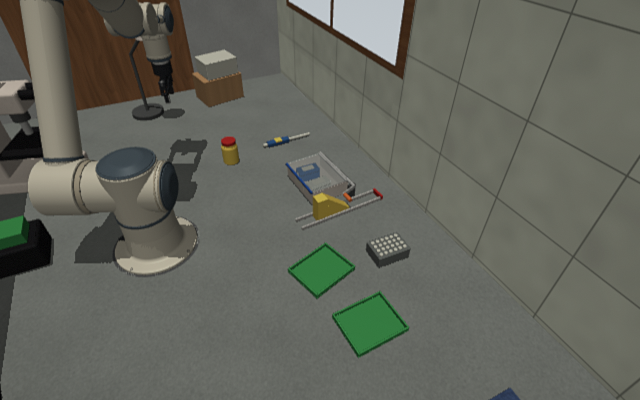

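Scene view: there are two green trays on the bench, at (235,218) and (172,258), plus a green item at (10,235) in the side view. The bin is at (367,197), the wedge at (315,210), the red stop at (356,267) and the blue box at (375,188). Next I'll measure and enlarge.

```bash
cat > h.py <<'E'
from workcell import *
import cv2,numpy as np
def ray(m,uv):
    K=np.array(m["intrinsics"]);R=np.array(m["R"]);c=-R.T@np.array(m["t"])
    d=R.T@np.linalg.solve(K,np.array([uv[0],uv[1],1.]));return c,d
def onz(m,uv,z):
    c,d=ray(m,uv);return c+d*(z-c[2])/d[2]
def proj(m,X):
    p=np.array(m["R"])@np.array(X)+np.array(m["t"]);q=np.array(m["intrinsics"])@p;return q[:2]/q[2]
def tri(a,ua,b,ub):
    (c1,d1),(c2,d2)=ray(a,ua),ray(b,ub)
    s=np.linalg.lstsq(np.c_[d1,-d2],c2-c1,rcond=None)[0];p,q=c1+s[0]*d1,c2+s[1]*d2
    return (p+q)/2,np.linalg.norm(p-q)
COL=dict(green=((50,120,60),(70,255,255)),yellow=((22,150,100),(32,255,255)),red=((0,180,90),(4,255,255)),orange=((8,180,120),(19,255,255)),blue=((100,90,50),(120,255,255)))
def blobs(im,c,amin=12):
    h=cv2.cvtColor(im,cv2.COLOR_RGB2HSV);m=cv2.inRange(h,*map(np.array,COL[c]))
    return sorted([k for k in cv2.findContours(m,cv2.RETR_EXTERNAL,cv2.CHAIN_APPROX_NONE)[0] if cv2.contourArea(k)>=amin],key=cv2.contourArea)[::-1]
E
python3 - <<'E'
from h import *
np.set_printoptions(precision=4,suppress=True)
Z=dict(green=.02,yellow=.099,red=.018,orange=.05,blue=.055)
for n in("scene","side"):
    im=cv2.imread(f"pics/{n}0.png")[:,:,::-1].copy();m=camera_model(n)
    for c in COL:
        for k in blobs(im,c)[:5]:
            M=k.reshape(-1,2).mean(0);print(n,c,cv2.contourArea(k),M,onz(m,M,Z[c]))
            if c=="green" and cv2.contourArea(k)>500:
                P=np.array([onz(m,p,.02)[:2] for p in k.reshape(-1,2)],np.float32);print("  rect",cv2.minAreaRect(P))
a=cv2.imread("pics/scene0.png")[150:280,270:420];b=cv2.imread("pics/side0.png")[140:240,270:400]
cv2.imwrite("pics/c1.png",np.hstack([cv2.resize(a,(400,346),interpolation=cv2.INTER_CUBIC),cv2.resize(b,(400,346),interpolation=cv2.INTER_CUBIC)]))
E
```

```text
scene green 2152.0 [170.9506 258.5802] [ 0.5135 -0.5886  0.02  ]
  rect ((0.5094996690750122, -0.5861003398895264), (0.1776265650987625, 0.13873066008090973), 2.9072771072387695)
scene green 1837.5 [112.1465  41.8352] [-0.8964 -0.4485  0.02  ]
  rect ((-0.8665559887886047, -0.41609248518943787), (0.3122316598892212, 0.6493992209434509), 27.55674171447754)
scene green 1728.0 [233.7836 217.1493] [ 0.4722 -0.3571  0.02  ]
  rect ((0.4701193869113922, -0.35503119230270386), (0.17779548466205597, 0.14203032851219177), 16.962833404541016)
scene yellow 686.0 [314.4231 211.875 ] [ 0.6456 -0.1413  0.099 ]
scene yellow 264.5 [387.4627 121.0746] [0.4272 0.324  0.099 ]
scene yellow 35.5 [434.7368 155.1053] [0.6604 0.3536 0.099 ]
scene red 121.5 [389.7838 107.8649] [0.2968 0.455  0.018 ]
scene red 46.0 [355.4688 266.3125] [ 0.839  -0.1114  0.018 ]
scene orange 39.5 [330.8  228.52] [ 0.6996 -0.113   0.05  ]
scene blue 5217.5 [ 42.9851 360.1896] [ 0.6489 -0.9546  0.055 ]
scene blue 130.0 [433.8871 157.3226] [0.6413 0.3817 0.055 ]
scene blue 66.5 [350.2525 177.3838] [0.558  0.0612 0.055 ]
scene blue
[... 305 characters left out ...]
660959482193, -0.3595133125782013), (0.1752070039510727, 0.14422766864299774), 16.96070671081543)
side green 579.5 [ 11.4059 231.9109] [-0.4507  0.2525  0.02  ]
  rect ((-0.44742387533187866, 0.25742992758750916), (0.07601140439510345, 0.16294333338737488), 6.341725826263428)
side yellow 449.5 [328.3793 205.3448] [ 0.5823 -0.1769  0.099 ]
side yellow 188.5 [229.2456 153.7018] [0.3581 0.2846 0.099 ]
side red 67.0 [227.6    140.4333] [0.4058 0.5186 0.018 ]
side orange 18.5 [347.2    196.2667] [ 0.6972 -0.1127  0.05  ]
side blue 204.0 [304.6159 174.6812] [0.6044 0.074  0.055 ]
side blue 147.5 [505.1579 396.3158] [ 0.6731 -0.9106  0.055 ]
side blue 73.0 [277.8148 141.7778] [0.5969 0.3508 0.055 ]
```

View pics/c1.png

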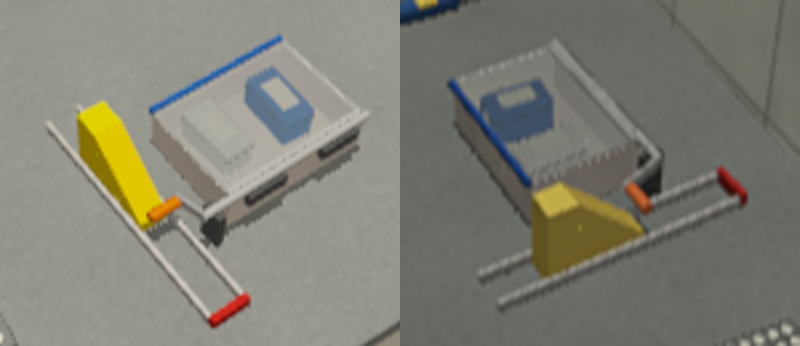

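```bash
python3 - <<'E'
from h import *
np.set_printoptions(precision=4,suppress=True)
S,D=camera_model("scene"),camera_model("side")
L=lambda u,v:(270+u/2.667,150+v/2.66)
R=lambda u,v:(270+(u-400)/3.077,140+v/3.46)
for n,a,b in [("lidL",(281,39),(452,84)),("lidR",(152,110),(527,183)),("wedge top back far",(80,115),(533,192)),("red mid",(231,310),(733,186)),("roller",(164,209),(639,196)),("wtop back L",(103,101),(567,183))]:
    print(n,tri(S,L(*a),D,R(*b)))
print("hinge",[onz(S,L(*p),.063) for p in((205,213),(367,115))])
print("lidedge",[onz(S,L(*p),.065) for p in((281,39),(152,110))],[onz(D,R(*p),.065) for p in((452,84),(527,183))])
print("blue top S",[onz(S,L(*p),.055) for p in((247,84),(272,69),(311,110),(284,126))])
print("rail S",[onz(S,L(*p),.014) for p in((49,124),(208,320),(180,222),(240,292))])
print("rail D",[onz(D,R(*p),.014) for p in((500,304),(740,200),(480,275),(718,176))])
print(proj(S,(-.45,.25,.02)),onz(S,(233,40),.02),onz(S,(233,40),.1),proj(D,onz(S,(233,40),.02)))
a=cv2.imread("pics/scene0.png")[10:160,190:390];b=cv2.imread("pics/side0.png")[190:290,0:130];c=cv2.imread("pics/scene0.png")[180:300,130:290]
cv2.imwrite("pics/c2.png",np.hstack([cv2.resize(x,(266,220),interpolation=cv2.INTER_CUBIC) for x in(a,b,c)]))
E
```

```text
lidL (array([0.5634, 0.1662, 0.0624]), np.float64(0.005983424612946653))
lidR (array([ 0.575 , -0.049 ,  0.0639]), np.float64(0.0035042780052959087))
wedge top back far (array([ 0.5536, -0.1345,  0.1098]), np.float64(0.02613486256749652))
red mid (array([ 0.8409, -0.1095,  0.0115]), np.float64(0.006159500289187986))
roller (array([ 0.6998, -0.1108,  0.0466]), np.float64(0.0018865040582257764))
wtop back L (array([ 0.582 , -0.1289,  0.1297]), np.float64(0.0203807291132013))
hinge [array([ 0.7381, -0.0777,  0.063 ]), array([0.7249, 0.1825, 0.063 ])]
lidedge [array([0.5628, 0.1677, 0.065 ]), array([ 0.5744, -0.0478,  0.065 ])] [array([0.5622, 0.1582, 0.065 ]), array([ 0.5746, -0.0526,  0.065 ])]
blue top S [array([0.597 , 0.0871, 0.055 ]), array([0.5933, 0.131 , 0.055 ]), array([0.6763, 0.1316, 0.055 ]), array([0.6788, 0.086 , 0.055 ])]
rail S [array([ 0.4885, -0.1551,  0.014 ]), array([ 0.8364, -0.1374,  0.014 ]), array([ 0.7086, -0.0914,  0.014 ]), array([ 0.8265, -0.0848,  0.014 ])]
rail D [array([ 0.4883, -0.1616,  0.014 ]), array([ 0.8339, -0.1404,  0.014 ]), array([ 0.4846, -0.1117,  0.014 ]), array([ 0.8315, -0.0919,  0.014 ])]
[269.4048  42.7496] [-0.5761  0.0991  0.02  ] [-0.4366  0.0539  0.1   ] [-40.1616 275.7257]
```

View pics/c2.png

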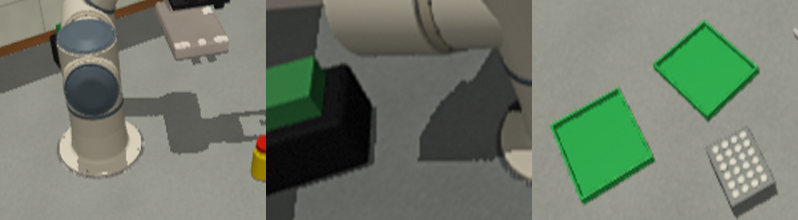

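The near-side green item in the crop is a solid block on a black case, not a tray. The candidates are the tray at scene (235,218), 0.59 m from the base, and the one at (172,258), 0.78 m away. The first fits "nearest to the base", and the crop confirms both are open trays. The bin is at about (0.652, 0.064) with a yaw of about 3.2°. I'll move behind the wedge.

```bash
python3 -m creep '[0,1.7,-4.5,0.1,0,0,1.4,0,1.7,-4.5,0.1,0,0,1.4,0,1.7,-4.5,0.1,0,0,1.4,0,1.7,-4.5,0.1,0,0,1.4,0,1.7,-4.5,0.1,0,0,1.4,0,1.7,-4.5,0.1,0,0,1.4,0,1.7,-4.5,0.1,0,0,1.4,0,1.7,-4.5,0.1,0,0,1.4]' 30; python3 -m creep '[0,1.7,-4.5,0.1,0,0,1.4,0,1.7,-4.5,0.1,0,0,1.4,0,1.7,-4.5,0.1,0,0,1.4,0,1.7,-4.5,0.1,0,0,1.4,0,1.7,-4.5,0.1,0,0,1.4,0,1.7,-4.5,0.1,0,0,1.4,0,1.7,-4.5,0.1,0,0,1.4,0,1.7,-4.5,0.1,0,0,1.4]'
python3 - <<'E'
from h import *
np.set_printoptions(precision=4,suppress=True)
m=camera_model("wrist");s=state();im=capture("wrist");cv2.imwrite("pics/w1.png",im[:,:,::-1])
R=np.array(m["R"]);print(s["tcp_pos"],s["ee_rot"],s["q"],m["intrinsics"],-R.T@m["t"],R)
D=camera_model("side")
for p in((541,278),(533,268)):print("wedge back foot",onz(D,(270+(p[0]-400)/3.077,140+p[1]/3.46),0))
E
```

```text
t: 0.9
tcp_pos: [0.3373, 0.2299, 0.2393]
ee_rot: [0.0, 0.065, 0.998, -0.0]
force: [0.3, 1.2, -0.3]
width: 0.0001
t: 1.7
tcp_pos: [0.4734, -0.1304, 0.2472]
ee_rot: [-0.0, -0.032, 0.999, 0.0]
force: [1.5, 0.7, -0.5]
width: 0.0002
[ 0.4734 -0.1304  0.2472] [-0.0001 -0.0319  0.9995  0.0001] [-0.3906  0.2882  1.6443  0.0001  1.2094 -2.0251] [[309.7069   0.     321.9143]
 [  0.     309.7069 197.1598]
 [  0.       0.       1.    ]] [ 0.407  -0.1346  0.3895] [[-0.0635  0.998  -0.0006]
 [ 0.9621  0.0614  0.2657]
 [ 0.2652  0.0163 -0.9641]]
wedge back foot [ 0.555  -0.1339  0.    ]
wedge back foot [ 0.553  -0.1156 -0.    ]
```

View pics/w1.png

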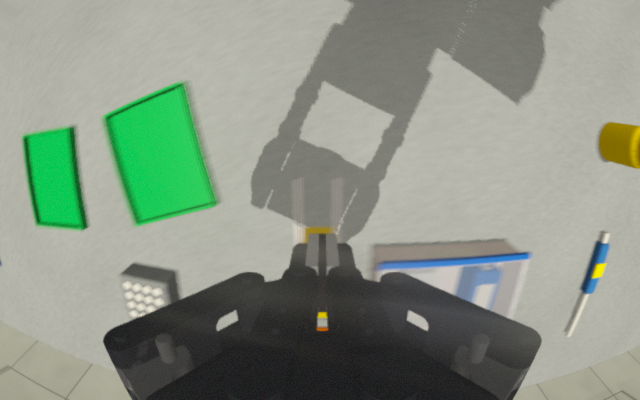

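The wrist view shows the near rails at about (297,190) and (336,190), the wedge's top edge at (318,232), and the near tray at (162,152).

```bash
cat >> h.py <<'E'
def wz(m,uv,z):
    K=np.array(m["intrinsics"]);R=np.array(m["R"]);c=-R.T@np.array(m["t"])
    d=(np.array(uv,float)-K[:2,2])/K[0,0];r=np.linalg.norm(d);v=np.array([*(np.sin(r)*d/max(r,1e-9)),np.cos(r)]);v=R.T@v
    return c+v*(z-c[2])/v[2]
E
python3 - <<'E'
from h import *
np.set_printoptions(precision=4,suppress=True)
m=camera_model("wrist");im=cv2.imread("pics/w1.png")[:,:,::-1].copy()
for r in (182,190,200,210,220):print(r,im[r,290:346:2].mean(-1).astype(int))
for p in((297,182),(337,182),(297,215),(337,215)):print(p,wz(m,p,.014))
k=blobs(im,"yellow",5);
for c in k[:3]:print(cv2.boundingRect(c))
for p in((306,228),(332,228)):print("wedge top back",wz(m,p,.099))
for c in blobs(im,"green",500):
    P=np.array([wz(m,p,.02)[:2] for p in c.reshape(-1,2)],np.float32);print(cv2.minAreaRect(P))
print([wz(m,p,.065) for p in((374,264),(529,254))])
E
```

```text
182 [123 132 137 132 136 136 130 122 119 121 118 119 122 122 120 119 121 123
 123 124 128 132 138 136 138 139 134 128]
190 [124 130 136 134 137 137 130 126 122 121 122 123 122 122 122 123 122 123
 122 122 126 132 139 139 137 137 129 125]
200 [121 132 139 137 141 137 133 124 119 124 121 120 119 124 122 122 122 121
 120 121 125 133 137 139 138 138 133 122]
210 [121 134 138 138 138 136 130 125 118 121 123 120 124 120 121 122 119 121
 121 121 127 130 136 139 140 137 131 127]
220 [175 166 156 144 138 136 132 128 119 125 121 122 122 121 121 122 119 123
 124 125 129 135 137 139 138 152 153 122]
(297, 182) [ 0.4965 -0.1671  0.014 ]
(337, 182) [ 0.4933 -0.1174  0.014 ]
(297, 215) [ 0.5398 -0.1653  0.014 ]
(337, 215) [ 0.5365 -0.1141  0.014 ]
(599, 123, 41, 45)
(592, 264, 13, 14)
(306, 228, 24, 14)
wedge top back [ 0.5236 -0.15    0.099 ]
wedge top back [ 0.5219 -0.1239  0.099 ]
((0.4719698131084442, -0.36102020740509033), (0.1681518256664276, 0.1375153809785843), 17.196147918701172)
((0.5123881101608276, -0.5892912745475769), (0.16544215381145477, 0.149703711271286), 2.7800068855285645)
[array([ 0.5781, -0.0686,  0.065 ]), array([0.5628, 0.1556, 0.065 ])]
```

```bash
python3 -m creep '[0,0.3,-0.2,-4.4,0,0,0,0,0.3,-0.2,-4.4,0,0,0,0,0.3,-0.2,-4.4,0,0,0,0,0.3,0,-4.4,0,0,0]'; python3 -m creep '[0,1,0.06,0,0,0,0,0,1,0.06,0,0,0,0]';python3 -m creep '[0,1,0.06,0,0,0,0]';python3 -m creep '[0,1,0.06,0,0,0,0]';python3 -m creep '[0,1,0.06,0,0,0,0]'
```

```text
t: 2.15
tcp_pos: [0.4852, -0.1345, 0.0697]
ee_rot: [0.0, -0.031, 1.0, -0.0]
force: [1.6, -0.4, 0.8]
width: 0.0002
t: 2.35
tcp_pos: [0.5058, -0.1329, 0.0718]
ee_rot: [-0.001, -0.031, 1.0, 0.0]
force: [1.1, -0.6, -0.4]
width: 0.0001
t: 2.45
tcp_pos: [0.5175, -0.1328, 0.0735]
ee_rot: [0.001, -0.032, 0.999, -0.001]
force: [-0.2, 0.6, -0.1]
width: 0.0001
t: 2.55
tcp_pos: [0.5275, -0.1321, 0.0735]
ee_rot: [0.002, -0.032, 0.999, -0.001]
force: [-0.1, -0.4, -0.4]
width: 0.0002
t: 2.65
tcp_pos: [0.537, -0.1314, 0.0729]
ee_rot: [0.001, -0.032, 0.999, -0.001]
force: [-0.2, 0.2, 0.7]
width: 0.0002
```

```bash
for i in 1; do :; done; python3 -m creep '[0,0.8,0.04,0,0,0,0]'|grep -E "pos|force";python3 -m creep '[0,0.8,0.04,0,0,0,0]'|grep -E "pos|force";python3 -m creep '[0,0.8,0.04,0,0,0,0]'|grep -E "pos|force";python3 -m creep '[0,0.8,0.04,0,0,0,0]'|grep -E "pos|force";python3 -m creep '[0,0.8,0.04,0,0,0,0]'|grep -E "pos|force"
```

```text
tcp_pos: [0.5445, -0.1309, 0.0723]
force: [-2.2, -0.6, 1.4]
tcp_pos: [0.5516, -0.1303, 0.0717]
force: [-3.1, 0.0, 2.8]
tcp_pos: [0.5595, -0.13, 0.0714]
force: [-3.5, 0.2, 1.9]
tcp_pos: [0.5676, -0.1296, 0.0713]
force: [-2.8, -0.3, 2.1]
tcp_pos: [0.5735, -0.129, 0.0709]
force: [-19.7, -1.9, 14.3]
```

```bash
f(){ grep -E "pos|force"; }; python3 -m creep '[0,0.8,0.04,0,0,0,0,0,0.8,0.04,0,0,0,0]'|f;python3 -m creep '[0,0.8,0.04,0,0,0,0,0,0.8,0.04,0,0,0,0]'|f;python3 -m creep '[0,0.8,0.04,0,0,0,0,0,0.8,0.04,0,0,0,0]'|f
```

```text
tcp_pos: [0.5899, -0.1282, 0.0709]
force: [-10.9, -1.1, 4.4]
tcp_pos: [0.6063, -0.1274, 0.0709]
force: [-9.3, -1.0, 4.0]
tcp_pos: [0.6225, -0.1267, 0.0709]
force: [-9.0, -0.4, 3.9]
```

```bash
f(){ grep -E "pos|force"; }; python3 -m creep '[0,0.8,0.04,0,0,0,0,0,0.8,0.04,0,0,0,0]'|f;python3 -m creep '[0,0.8,0.04,0,0,0,0,0,0.8,0.04,0,0,0,0]'|f;python3 -m creep '[0,0.8,0.04,0,0,0,0,0,0.8,0.04,0,0,0,0]'|f; python3 -m creep '[0,0.6,0.03,0,0,0,0]'|f; python3 -m creep '[0,0.5,0.03,0,0,0,0]'|f
```

```text
tcp_pos: [0.6386, -0.1259, 0.0709]
force: [-8.7, 0.1, 3.7]
tcp_pos: [0.6547, -0.125, 0.0709]
force: [-8.8, -0.4, 3.5]
tcp_pos: [0.6706, -0.1242, 0.0709]
force: [-8.9, 1.5, 5.2]
tcp_pos: [0.6767, -0.1237, 0.0709]
force: [-10.0, 2.0, 6.6]
tcp_pos: [0.6816, -0.1234, 0.0709]
force: [-9.3, 0.7, 6.5]
```

```bash
f(){ grep -E "pos|force"; }; python3 -m creep '[0,0.4,0.02,0,0,0,0]'|f;python3 -m creep '[0,0.4,0.02,0,0,0,0]'|f;python3 -m creep '[0,0.3,0.02,0,0,0,0]'|f
```

```text
tcp_pos: [0.6855, -0.1232, 0.0709]
force: [-9.9, 2.2, 6.7]
tcp_pos: [0.6862, -0.123, 0.0706]
force: [-50.4, -2.5, 37.9]
tcp_pos: [0.6862, -0.123, 0.0707]
force: [-66.4, -5.3, 46.6]
```

```bash
python3 - <<'E'
from h import *
for n,(y,x) in dict(scene=(130,270),side=(120,270)).items():
    im=capture(n)[:,:,::-1];cv2.imwrite(f"pics/{n}1.png",im)
    globals()[n]=cv2.resize(im[y:y+150,x:x+150],(390,390),interpolation=cv2.INTER_CUBIC)
cv2.imwrite("pics/c3.png",np.hstack([scene,side]))
E
```

```text
(no output)
```

View pics/c3.png

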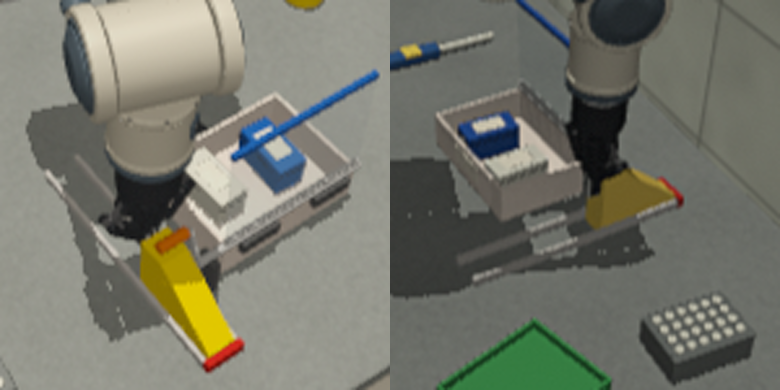

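The wedge's nose is against the red stop at crop (222,352), the roller is on the flat top, and the lid (blue edge) is upright. I'll back off, rise and go above the blue box.

```bash
python3 -m creep '[0,-0.7,0,0,0,0,0,0,-2,-0.1,0,0,0,0,0,-3,-0.2,0,0,0,0,0,-3,-0.2,0,0,0,0,0,-1,0,4.5,0,0,0,0,0,0,4.5,0,0,0,0,0,0,4.5,0,0,0,0,0,0,4.5,0,0,0]'; python3 -m creep '[0.78,0,4,0,0,0,0,0.78,0,4.5,0,0,0,0,0.78,0,4.5,0,0,0,0,0.78,0,4.5,0,0,0,0,0.78,0,4.5,0,0,0,0,0.78,0,1.5,0,0,0,0,0.78,0,0,0,0,0,0]'
python3 - <<'E'
from h import *
np.set_printoptions(precision=4,suppress=True)
S,D=camera_model("scene"),camera_model("side")
m=camera_model("wrist");im=capture("wrist");cv2.imwrite("pics/w2.png",im[:,:,::-1])
for n,M in(("scene",S),("side",D)):
    i=capture(n);cv2.imwrite(f"pics/{n}2.png",i[:,:,::-1])
    for k in blobs(i,"blue")[:6]:print(n,cv2.boundingRect(k),onz(M,k.reshape(-1,2).mean(0),.055))
for k in blobs(im,"blue")[:6]:
    print(cv2.boundingRect(k));P=np.array([wz(m,p,.055)[:2] for p in k.reshape(-1,2)],np.float32);print(cv2.minAreaRect(P))
print(state()["tcp_pos"],state()["width"])
E
```

```text
t: 5.75
tcp_pos: [0.5964, -0.1282, 0.2533]
ee_rot: [0.0, -0.031, 1.0, -0.0]
force: [0.9, 0.2, -0.2]
width: 0.0005
t: 6.45
tcp_pos: [0.5964, 0.1088, 0.2512]
ee_rot: [0.0, -0.033, 0.999, 0.0]
force: [0.1, -0.4, -0.1]
width: 0.0665
scene (2, 311, 84, 89) [ 0.6489 -0.9546  0.055 ]
scene (359, 157, 57, 47) [0.6259 0.1632 0.055 ]
scene (423, 147, 24, 22) [0.6414 0.3817 0.055 ]
side (296, 163, 23, 18) [0.6279 0.0844 0.055 ]
side (491, 389, 29, 11) [ 0.6731 -0.9106  0.055 ]
side (267, 136, 22, 11) [0.5979 0.3513 0.055 ]
side (318, 119, 32, 28) [0.865  0.3182 0.055 ]
(305, 164, 41, 78)
((0.6302327513694763, 0.11382228881120682), (0.09250026941299438, 0.043096281588077545), 0.5961520671844482)
(512, 164, 30, 72)
((0.6101793050765991, 0.3847634792327881), (0.098617784678936, 0.03640390560030937), 1.310679316520691)
(164, 357, 40, 16)
((0.9289019107818604, -0.10244221985340118), (0.03349825739860535, 0.08240746706724167), 3.586315870285034)
[0.5965 0.1056 0.2512] 0.06659442199918915
```

View pics/w2.png

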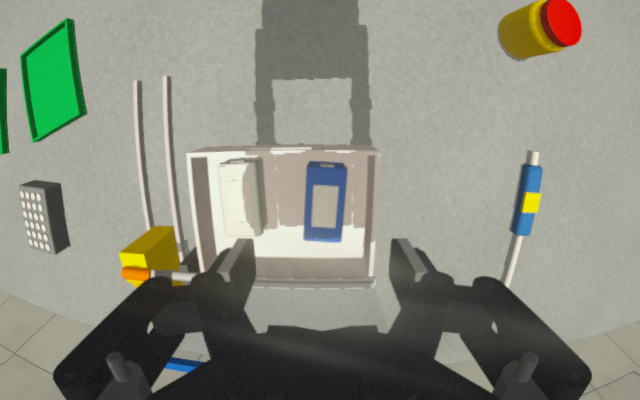

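The wrist view shows the blue box at (325,203), the white box at (241,198), and the wedge and roller still propped at (150,250). I'll go over the box, lower partway and re-measure once settled.

```bash
python3 -m creep '[0.78,1.8,0.2,-3,0,0,-1,0.78,1.8,0.2,-4,0,0,-1,0.78,0,0,-4,0,0,0,0.78,0,0,-2,0,0,0,0.78,0,0,0,0,0,0,0.78,0,0,0,0,0,0]'
python3 - <<'E'
from h import *
np.set_printoptions(precision=4,suppress=True)
m=camera_model("wrist");im=capture("wrist");cv2.imwrite("pics/w3.png",im[:,:,::-1])
for k in blobs(im,"blue")[:3]:
    print(cv2.boundingRect(k));P=np.array([wz(m,p,.055)[:2] for p in k.reshape(-1,2)],np.float32);print(cv2.minAreaRect(P),cv2.boxPoints(cv2.minAreaRect(P)))
s=state();print(s["tcp_pos"],s["ee_rot"],s["width"])
E
```

```text
t: 7.2
tcp_pos: [0.6327, 0.1096, 0.122]
ee_rot: [0.0, -0.013, 1.0, -0.0]
force: [-0.2, 0.3, 0.5]
width: 0.0665
(298, 145, 65, 107)
((0.6259629130363464, 0.1144707202911377), (0.07832129299640656, 0.044072240591049194), 0.4146305322647095) [[0.5866 0.1362]
 [0.587  0.0922]
 [0.6653 0.0927]
 [0.665  0.1368]]
(574, 142, 38, 95)
((0.611357569694519, 0.3680950403213501), (0.09283207356929779, 0.041923828423023224), 1.4344310760498047) [[0.5644 0.3879]
 [0.5655 0.346 ]
 [0.6583 0.3483]
 [0.6572 0.3902]]
[0.6332 0.1099 0.1227] [ 0.001  -0.0136  0.9999  0.    ] 0.06698246654079658
```

View pics/w3.png

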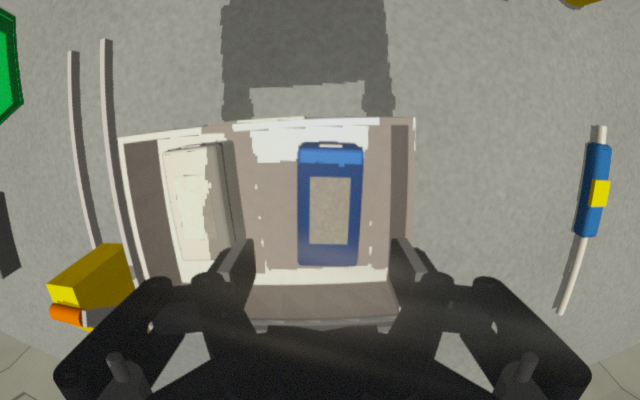

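```bash
python3 -m creep '[0.78,-0.1,0.4,-1,0,0,-1,0.78,0,0,-2.5,0,0,0,0.78,0,0,-2.5,0,0,0,0.78,0,0,-2,0,0,0,0.78,0,0,-1.5,0,0,0,0.78,0,0,-0.8,0,0,0]'; python3 -m creep '[0.78,0,0,0,0,0,0,0.45,0,0,0,0,0,0,0.45,0,0,0,0,0,0,0.45,0,0,0,0,0,0,0.45,0,0,0,0,0,0]' 40;python3 -m creep '[0.4,0,0,0,0,0,0,0.4,0,0,0,0,0,0,0.4,0,0,0,0,0,0]' 40
```

```text
t: 7.85
tcp_pos: [0.6311, 0.1148, 0.0175]
ee_rot: [-0.0, -0.005, 1.0, -0.0]
force: [-0.6, -0.2, -0.0]
width: 0.0667
t: 8.35
tcp_pos: [0.6319, 0.1148, 0.0193]
ee_rot: [0.001, -0.005, 1.0, 0.0]
force: [-1.8, 0.6, 6.7]
width: 0.0457
t: 8.65
tcp_pos: [0.632, 0.1148, 0.0194]
ee_rot: [0.001, -0.005, 1.0, 0.0]
force: [-0.6, 0.2, 7.1]
width: 0.0456
```

```bash
python3 -m creep '[0.3,0,0,1,0,0,0,0.3,0,0,1,0,0,0]' 45; python3 -m creep '[0.3,0,0,2.5,0,0,0,0.3,0,0,4,0,0,0,0.3,0,0,4,0,0,0,0.3,0,0,4,0,0,0,0.3,0,0,3,0,0,0,0.3,0,0,0,0,0,0]'
```

```text
t: 8.85
tcp_pos: [0.6311, 0.1147, 0.0391]
ee_rot: [-0.0, -0.005, 1.0, -0.0]
force: [-0.7, 0.6, -2.0]
width: 0.0453
t: 9.45
tcp_pos: [0.6332, 0.1149, 0.2189]
ee_rot: [0.004, -0.005, 1.0, 0.0]
force: [0.8, 0.2, -0.9]
width: 0.0454
```

```bash
python3 -m creep '[0.3,-0.7,-2,0,0,0,0,0.3,-1.4,-4.1,0,0,0,1.6,0.3,-1.4,-4.1,0,0,0,1.6,0.3,-1.4,-4.1,0,0,0,1.6,0.3,-1.4,-4.1,0,0,0,1.6,0.3,-1.4,-4.1,0,0,0,1.6,0.3,-1.4,-4.1,0,0,0,1.6,0.3,-1.4,-4.1,0,0,0,1.6]'; python3 -m creep '[0.3,-1.4,-4.1,0,0,0,1.6,0.3,-1.4,-4.1,0,0,0,1.6,0.3,-1.4,-4.1,0,0,0,1.6,0.3,-1.4,-4.1,0,0,0,1.6,0.3,0,0,0,0,0,0,0.3,0,0,0,0,0,0,0.3,0,0,0,0,0,0]'
python3 - <<'E'
from h import *
np.set_printoptions(precision=4,suppress=True)
m=camera_model("wrist");im=capture("wrist");cv2.imwrite("pics/w4.png",im[:,:,::-1])
s=state();print(s["tcp_pos"],s["ee_rot"],s["width"],s["q"])
for k in blobs(im,"green",300)[:3]:print(cv2.boundingRect(k),cv2.contourArea(k),cv2.minAreaRect(np.array([wz(m,p,.02)[:2] for p in k.reshape(-1,2)],np.float32)))
for n in("scene","side"):
    i=capture(n);cv2.imwrite(f"pics/{n}4.png",i[:,:,::-1])
E
```

```text
t: 10.25
tcp_pos: [0.525, -0.1936, 0.2132]
ee_rot: [-0.0, -0.104, 0.995, 0.0]
force: [0.1, -0.1, -1.8]
width: 0.0455
t: 10.95
tcp_pos: [0.4702, -0.3553, 0.2131]
ee_rot: [-0.0, -0.158, 0.987, 0.0]
force: [0.4, 0.0, -2.2]
width: 0.045
[ 0.4704 -0.3552  0.2132] [-0.0001 -0.1587  0.9873  0.0003] 0.04545024907823363 [-0.7481  0.4616  1.4588  0.0002  1.2218 -2.6378]
(93, 74, 110, 150) 12220.5 ((0.5053879618644714, -0.5809811949729919), (0.16826732456684113, 0.1458844244480133), 2.817729949951172)
(263, 96, 128, 92) 8327.5 ((0.43370091915130615, -0.3630373477935791), (0.09874744713306427, 0.1380462646484375), 16.823537826538086)
```

View pics/w4.png

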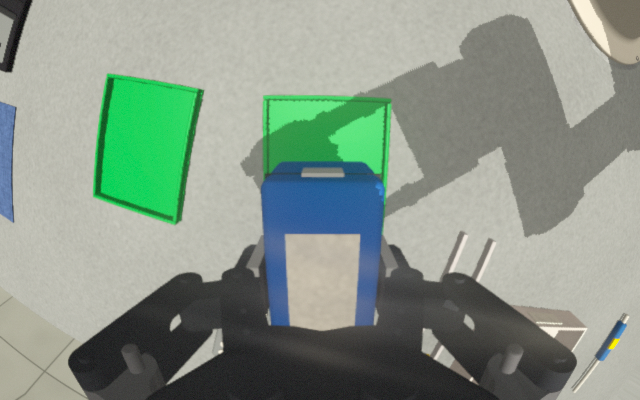

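The wrist view shows the box held square at columns 263–383, over the near tray at columns 263–391. The other tray is at (150,150). I'll lower it.

```bash
f(){ grep -E "pos|force|rot"; }; python3 -m creep '[0.3,-0.2,0.2,-3,0,0,0,0.3,0,0,-4,0,0,0,0.3,0,0,-4,0,0,0,0.3,0,0,-4,0,0,0,0.3,0,0,-2,0,0,0,0.3,0,0,-1,0,0,0,0.3,0,0,-0.5,0,0,0]'|f; python3 -m creep '[0.3,0,0,-0.2,0,0,0,0.3,0,0,-0.2,0,0,0]'|f; python3 -m creep '[0.3,0,0,-0.2,0,0,0,0.3,0,0,0,0,0,0]'|f
```

```text
tcp_pos: [0.4685, -0.3538, 0.0279]
ee_rot: [-0.0, -0.159, 0.987, 0.0]
force: [-0.0, -0.3, -1.1]
tcp_pos: [0.4688, -0.3547, 0.0253]
ee_rot: [0.001, -0.158, 0.987, -0.001]
force: [0.5, -0.6, -1.9]
tcp_pos: [0.4684, -0.3544, 0.0227]
ee_rot: [0.0, -0.158, 0.987, -0.0]
force: [0.4, 0.1, -1.5]
```

```bash
f(){ grep -E "pos|force|rot"; }; python3 -m creep '[0.3,0,0,-0.2,0,0,0,0.3,0,0,0,0,0,0]'|f; python3 -m creep '[0.3,0,0,-0.1,0,0,0,0.3,0,0,0,0,0,0]'|f;  python3 -m creep '[0.3,0,0,-0.1,0,0,0,0.3,0,0,0,0,0,0]'|f
```

```text
tcp_pos: [0.4682, -0.3543, 0.0203]
ee_rot: [0.0, -0.158, 0.987, -0.0]
force: [-0.3, 1.0, -1.6]
tcp_pos: [0.4683, -0.3543, 0.0194]
ee_rot: [0.0, -0.158, 0.987, -0.0]
force: [-1.1, 0.4, 1.5]
tcp_pos: [0.4683, -0.3544, 0.0194]
ee_rot: [0.0, -0.158, 0.987, -0.0]
force: [-6.1, 3.5, 20.8]
```

It's seated (20 N upward). I'll ease off, open and rise.

```bash
python3 -m creep '[0.5,0,0,0.1,0,0,0,0.6,0,0,0,0,0,0,0.7,0,0,0,0,0,0,0.85,0,0,0,0,0,0,0.85,0,0,0,0,0,0]'; python3 -m creep '[0.85,0,0,0.8,0,0,0,0.85,0,0,2,0,0,0,0.85,0,0,3,0,0,0,0.85,0,0,4,0,0,0,0.85,0,0,5,0,0,0,0.85,0,0,5,0,0,0]';python3 -m creep '[0.85,-2,4.5,1,0,0,0,0.85,-2,4.5,0,0,0,0,0.85,-2,4.5,0,0,0,0,0.85,-2,4.5,0,0,0,0,0.85,-1,4.5,0,0,0,0,0.85,0,0,0,0,0,0,0.85,0,0,0,0,0,0]'
python3 - <<'E'
from h import *
np.set_printoptions(precision=4,suppress=True)
cs=[]
for n,(y,x) in dict(scene=(130,190),side=(120,250)).items():
    im=capture(n);cv2.imwrite(f"pics/{n}5.png",im[:,:,::-1]);m=camera_model(n)
    cs.append(cv2.resize(im[y:y+190,x:x+200,::-1],(400,380),interpolation=cv2.INTER_CUBIC))
    for k in blobs(im,"blue",40)[:8]:
        r=cv2.boundingRect(k);q=cv2.minAreaRect(np.array([onz(m,p,.055)[:2] for p in k.reshape(-1,2)],np.float32));print(n,r,q)
cv2.imwrite("pics/c5.png",np.hstack(cs));print(state()["force"])
E
```

```text
t: 13.3
tcp_pos: [0.4682, -0.3543, 0.0191]
ee_rot: [-0.0, -0.158, 0.987, 0.0]
force: [0.8, 0.5, 0.1]
width: 0.0726
t: 13.9
tcp_pos: [0.4678, -0.3538, 0.2196]
ee_rot: [-0.0, -0.158, 0.987, 0.0]
force: [0.6, -0.4, -0.2]
width: 0.0727
t: 14.6
tcp_pos: [0.3784, -0.1289, 0.2279]
ee_rot: [0.0, -0.159, 0.987, -0.0]
force: [1.3, -0.6, 0.2]
width: 0.0727
scene (2, 311, 84, 89) ((0.6494958400726318, -0.9563727974891663), (0.20639997720718384, 0.17046789824962616), 0.04404044151306152)
scene (219, 201, 29, 28) ((0.48446962237358093, -0.35785287618637085), (0.1122133880853653, 0.056678179651498795), 17.88361167907715)
scene (359, 157, 57, 35) ((0.6135118007659912, 0.1871916651725769), (0.01389747392386198, 0.26664650440216064), 3.705017328262329)
scene (423, 147, 24, 22) ((0.6398090720176697, 0.38400906324386597), (0.10921493917703629, 0.04082733392715454), 1.416861891746521)
side (308, 249, 29, 31) ((0.4640547037124634, -0.369994193315506), (0.11114028096199036, 0.06795533001422882), 17.175989151000977)
side (491, 389, 29, 11) ((0.672964870929718, -0.9046481251716614), (0.022709708660840988, 0.0654330775141716), 64.66835021972656)
side (318, 119, 32, 28) ((0.864703893661499, 0.3233513832092285), (0.015026822686195374, 0.2772274911403656), 3.7306790351867676)
[ 0.118   0.0157 -0.4355]
```

View pics/c5.png

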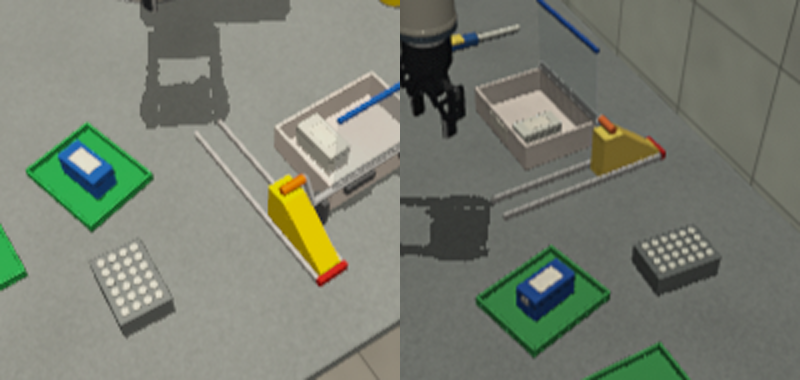

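The blue box sits flat and central in the near tray (crop (88,168) and (547,290)). The wedge is home at the red stop (330,270) with the lid upright, and the white box is in the bin. The robot is clear, so I'll hand in.

```bash
python3 -c "
from workcell import *
print(close_job())"
```

```text
the job is handed in; nothing more can be done
None
```

The job is done and handed in at about 15 s on the robot's clock. I pushed the wedge home against the red stop, which props the lid open. I then took the blue box out and set it in the tray nearest the base.

**Last checks**
- **Wedge and lid:** the push force rose from about 9 N to over 60 N when the wedge met the stop. The final pictures show its nose on the stop, the roller on its flat top and the lid upright with the hand off.
- **Blue box:** I lowered it until it touched the tray floor (about 20 N) before opening the gripper. It lies flat, square to the tray and in the middle to within a few millimetres.
- **Other things:** the white box is still standing in the bin. The tip rack looks unmoved, and the pipette came out within about 1 mm of its first measured position. I did not re-measure the jar, but the arm never came down near it.

**Disagreements:** the cameras differed by about 5 mm sideways on the lane and the tray, so I used a compromise for each. My first wrist-camera estimate of the wedge's back was about 30 mm off, so I found it by contact instead.

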